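Third hand: hold a rack bracket against a sprung stop

ROBOT

A 6-joint arm with a two-finger parallel gripper is mounted at the origin on a cart in front of the work surface, level with it; the furniture and walls round the work are solid. World frame = base frame: x ahead of the robot, y to its left, z up, the work surface at z = 0. Lengths are in m, angles in rad, forces in N, time in s.
With the tool pointing down it reaches from about 0.35 to 0.975 m from the base axis. Payload 7.1 kg.
Tool frame: the origin (TCP) lies on the mounting face of the last link; the fingertips stand 182 mm ahead of it and the grasp point (between the pads) lies 163 mm ahead of it; z points along the fingers, y is the line along which they close (so a half turn about z gives the same grasp; the last joint's range is limited). The gripper opens to 88 mm and grips with 3 to 60 N. Pads are 20 mm wide; open, the fingers measure 115 mm over their backs; the gripper's body (75 mm by 178 mm) begins 61 mm behind the grasp point.
Start: joints at [1.317, 0.423, 1.63, -0, 1.089, -0.019], TCP at [0.145, 0.608, 0.405] pointing down, gripper open.
Joint ranges: [-3, 3], [-0.9, 2.11], [0.09, 2.58], [-1.31, 4.45], [0.11, 2.69], [-2.54, 2.54]. Speed limits (rad/s): [2.39, 2.39, 3.01, 3.14, 3.14, 3.14].

INTERFACE

Orientations are given as a 3x3 rotation matrix whose columns are the frame's x, y, z axes.
In Python, from workcell import robot gives the robot as it stands. The module is installed in compiled form; this text tells all that it offers.
- The arm moves only by the tool servo_tool, never from a script. Its argument "series" is text: rows parted by semicolons, each of 7 numbers parted by spaces: the closure, from 0 (fully open) to 1 (shut), then the shift along the tool's x, y, z in m, then the turn, a rotation vector about the tool's x, y, z in degrees. A call has 1 to 5 rows; each row shifts and turns the commanded pose from where the row before left it, along the tool's axes as they then stand; what a row does not reach is not made up. A row lasts 1/8 s, in which the tool goes at most 62.5 mm and 10.7 degrees, less where a joint would pass 70% of its speed; a pose out of reach is approached as far as the arm can. A call is refused whole if a number of a shift passes 0.0625 or a number of a turn 10.7, either way. A call with a gripper value outside its range is refused whole. The fingers move at their own pace and stop on an object; "force" is the grip in N (left out, the last holds). Time passes only in rows, so rows that do not move let the fingers close. It gives the time, the measured TCP pose, the force, the opening and the grip force at its end, in the units of the state.
- robot.get_obs(): the state, without advancing time (a new reading comes with each control period).
- robot.snapshot(name): name is "scene" or "top" or "wrist"; returns a dict with "color" (480x640x3 uint8, red, green, blue), "fx", "fy", "cx", "cy" (pixels), "distortion" ([k1, k2, p1, p2, k3] as OpenCV has them; the pictures are not rectified), "R" (3x3) and "t" (3): a world point X has camera coordinates R X + t. Camera axes: x right, y down, z forward; pixel columns grow to the right and rows downward; lengths in m; the calibration is good to about 2 mm. A picture is of the moment at which its call begins. There is no depth.
- robot.hand_in(): hands the job in; it is judged then, once.
Trained networks look in a picture, given as the dict that the camera call returned (one of the last four; its "shot" number tells which), for a name from the list of things; names that differ only in an ending like _2 or _b are one class to them, and where a whole thing is asked for, a point or a joint stands for the part that bears it (a point fixed in the world has none). Each returns a list of dicts, best first, with "conf" (0 to 1); they miss things now and then, are a little off and sometimes report something else, mostly with a low value. They report only what shows in the picture. A call takes as long as a camera call. They do not tell look-alikes from the thing itself.
- robot.masks_of(picture, name): "region" (480x640 bool, what is visible of it).
- robot.tip_of(picture, name): "at" ([x, y, z] in m, in world coordinates, good to about 4 mm: a listed point, or the origin of a listed thing).
The state is a dict: "time": time; "joints": joint angles; "joint_vel": joint speeds; "tau": joint torques, N m; "ee_pos": TCP position; "eef_rot": TCP orientation; "force": force on the tool from outside, world axes, zero at the start; "ft_torque": the same for the moment, N m; "grip_width": opening from 0.0 (shut) to 1.0 (fully open); "finger_force": force on a finger pad.
Only numpy, scipy, OpenCV 4.12 (cv2) and the standard library are available. Lean on these libraries where they do the work, as an engineer would, in place of code of your own. Each camera call takes 0.05 s, during which the arm holds its last target. There are 200 camera calls.

TASK

Be a third hand for building the spice rack: pick up the pale wooden bracket with the brass screw cups, set it flat on the rack's shelf board between the two black lines, low toe towards the metal stop, and press it squarely against the stop (about 10 N) so that the red pointer's bar stands inside the green zone, never pushing the stop to the end of its travel. Hold it steadily there for at least two seconds and finish while still holding it pressed, so that someone can drive the screws. Leave the dark spare bracket and everything else undisturbed.

Things in the scene. Friction and masses are not known exactly. Their poses are not given: they have to be found in the camera images.
- jig: Brown shelf board, 110 (x) x 260 (y) x 18 mm high, fixed; grey housing (90 x 45 x 34 mm high) on its -y end carries the sprung stop. Origin: centre of its underside; y runs along the board, away from the stop: press along -y. Two black lines at x = +-32 mm mark the lane (y -42 to +122 mm). Clamp pads 16 x 30 mm, up to 9 mm high, on the corners of the +y end. Yaw varies.
- lane (a point): A good place to set the bracket down before pressing: point on the board's top surface, mid-lane, 80 mm in front of the stop's rest face. Same axes as the board. A bracket with its heel centred over this point has its toe end 8 mm short of the stop.
- face_centre (a point): Point on the front (+y) surface of the stop's aluminium face plate (72 mm wide, 10 mm thick, 2 to 40 mm above the board's top, standing across the board), mid-width, 10 mm above the board's top; axes as the board's. The plate slides along the board's -y and springs back; at rest at y = -50 mm in the board's frame.
- stop (a joint): Travel of the sprung stop (m): 0 at rest, grows as it is pressed in, hard end at 0.025. Spring 0.8 N per mm, no preload: 10 N is 12.5 mm. A red pointer bar (60 mm wide, 2.5 mm thick) moves with it over the white scale on top of the housing; it is in the green zone (10 mm long) from 0.0075 to 0.0175.
- bracket: Loose pale L-shaped wooden bracket, two brass cups in its toe, 0.11 to 0.2 kg. Heel: block 40 (x) x 45 (y) x 60 mm high. Toe: foot 40 mm wide, 18 mm high, along the bracket's -y, its end 72 mm from the heel's centre. Origin: underside, below the heel's centre; z up. Starts on the worktop, toe roughly along world -y (within 0.5 rad). Grasp the heel from above across its 40 mm width (x).
- bracket_heel (a point): Point in the middle of the pale bracket's heel, 35 mm above its underside (25 mm below the heel's top): where to grasp. Axes as the bracket's.
- bracket_toe (a point): Centre of the end face of the pale bracket's toe, 9 mm above the underside: the face that is pressed against the stop.
- spare_heel (a point): The same point (heel centre, 35 mm above the underside) of the spare bracket: same shape, dark wood with steel screw cups. It is to be left alone. Which of the two brackets stands where changes from start to start.
- honey_jar: Honey jar, 71 mm across, 110 mm high; origin at its underside. Leave alone.
- egg_timer: Red and white egg timer, 61 mm across, 51 mm high; origin at its underside. Leave alone.
- espresso_cup: Striped espresso cup, 60 x 84 x 49 mm; origin at its underside. Leave alone.
- tea_box: Dark tea box, 76 x 133 x 123 mm; origin at its underside. Leave alone.
- screwdriver_grip (a point): Screwdriver lying on the worktop at the right, waiting for the helper; the point is on its handle. Leave alone.
Things that resemble listed ones, but are neither listed nor needed, are in the scene too. What is shaped like the bracket but blue or turquoise is not meant.

How it is judged:
On the way:
1. the pale bracket lies flat in the lane, square, pressed by the robot against the stop with the pointer in the green zone, for two seconds (value of joint stop between 0.0075 and 0.0175 m and contact force between bracket and stop between 4.5 and 16 N and contact force between any of the fingers, the arm and bracket above 1 N and contact force between each of the arm, the fingers and stop below 0.5 N and x of bracket_toe in the frame of jig between -0.012 and 0.012 m and y of bracket_toe in the frame of jig below -0.053 m and z of bracket_toe in the frame of jig between 0.023 and 0.032 m and angle between the y axis of bracket and the y axis of jig, either way round below 0.12 rad and angle between bracket's own z axis and vertical below 0.08 rad), for 2 s.
At the end, for the whole second after the job is handed in: Robot touching the bracket, not the stop: stop pushed in 7.5 to 17.5 mm, still (under 10 mm/s), bracket on stop 4.5 to 16 N, bracket at rest, flat on the board (toe centre 23 to 32 mm up, lean under 0.08 rad), toe end at the stop and within 12 mm of mid-lane, square within 0.12 rad (all of step 1 and velocity of joint stop between -0.01 and 0.01 m/s and linear speed of bracket below 0.02 m/s); the arm keeps its last pose, push and grip.
It fails at once if the stop is pushed to the end of its travel (over 23.5 mm) (value of joint stop above 0.0235 m).
It fails at once if the spare bracket or another bystander (jar, timer, cup, tea box, screwdriver) is moved more than 20 mm (distance of any of spare_heel, honey_jar, egg_timer, espresso_cup, tea_box, screwdriver_grip from where it was at the start of the episode above 0.02 m).
It also fails if it takes over 48 s, if anything falls off the work surface, if the arm or the gripper's body presses on something with over 40 N, if the wrist force passes 120 N, or if a joint passes its speed limit or range.

## Working session

There is one attempt and no reset: what is moved stays moved. The work goes in short steps, Python scripts to look and compute and a tool call to move; the robot and the scene stay as the last step left them, time stands still between calls to the robot, and variables do not carry over. Pictures are saved under pics/ and viewed, at most 10 in all, crops included, and the job is handed in when it is done.

Besides the shell and the picture viewer there is one more tool, called after "Call:" in YAML: its name, and indented under it one key for each argument. servo_tool: Moves the arm, as the interface text tells. Its arguments: {"type":"object","properties":{"series":{"type":"string"},"force":{"type":"number"}},"required":["series"]}

```bash
mkdir -p pics; cat > h.py <<'E'
import numpy as np, cv2
from workcell import robot
def save(p,n): cv2.imwrite('pics/'+n,cv2.cvtColor(p['color'],cv2.COLOR_RGB2BGR))
def ray(p,px,z):
    K=np.array([[p['fx'],0,p['cx']],[0,p['fy'],p['cy']],[0,0,1]])
    u=cv2.undistortPoints(np.array(px,float).reshape(-1,1,2),K,np.array(p['distortion']))[:,0]
    R=np.array(p['R']);t=np.array(p['t']);o=-R.T@t
    d=np.c_[u,np.ones(len(u))]@R
    return o+d*((z-o[2])/d[:,2])[:,None]
def proj(p,X):
    K=np.array([[p['fx'],0,p['cx']],[0,p['fy'],p['cy']],[0,0,1]])
    return cv2.projectPoints(np.array(X,float).reshape(-1,1,3),cv2.Rodrigues(np.array(p['R']))[0],np.array(p['t'],float),K,np.array(p['distortion']))[0][:,0]
E
python3 - <<'E'
from h import *
np.set_printoptions(precision=4,suppress=True)
a=robot.snapshot('top');save(a,'top.png')
b=robot.snapshot('scene');save(b,'scene.png')
for nm,p in(('top',a),('scene',b)):
  for n in['jig','lane','face_centre','bracket_heel','bracket_toe','spare_heel','honey_jar','egg_timer','espresso_cup','tea_box','screwdriver_grip']:
    for r in robot.tip_of(p,n)[:3]: print(nm,n,np.array(r['at']),round(r['conf'],2),proj(p,r['at'])[0])
o=robot.get_obs();print(o['ee_pos'],o['eef_rot'],o['time'],o['force'])
E
```

```text
top jig [ 0.4426 -0.1739  0.0055] 0.85 [368.4576 265.0358]
top lane [ 0.4344 -0.1451  0.0153] 0.78 [360.1166 266.6755]
top lane [ 0.6401 -0.1249 -0.0019] 0.53 [351.6526 210.7712]
top face_centre [ 0.4546 -0.2256  0.0315] 0.55 [384.9746 259.1929]
top bracket_heel [0.4515 0.1248 0.0379] 0.82 [277.2321 260.1793]
top bracket_heel [0.4031 0.587  0.0327] 0.81 [133.9537 275.7197]
top bracket_toe [0.4469 0.4813 0.0072] 0.97 [170.1781 264.7105]
top bracket_toe [0.4748 0.5708 0.0098] 0.84 [144.0373 256.5289]
top bracket_toe [0.4526 0.0573 0.0106] 0.7 [298.4211 262.1144]
top spare_heel [0.4338 0.3348 0.0351] 0.97 [212.2333 266.0162]
top spare_heel [ 0.4347 -0.1448  0.0176] 0.36 [360.0853 266.3964]
top honey_jar [ 0.6386 -0.125   0.002 ] 0.96 [351.7769 210.7329]
top egg_timer [ 0.6087 -0.0319  0.0038] 0.53 [324.9138 218.7145]
top egg_timer [ 0.6364 -0.1241  0.0019] 0.28 [351.5341 211.3341]
top espresso_cup [0.5764 0.2555 0.0045] 0.62 [240.4011 227.9191]
top tea_box [ 0.4294 -0.6067 -0.0032] 0.95 [497.2297 268.6244]
top tea_box [ 0.6105 -0.0351  0.0008] 0.64 [325.8258 218.5481]
scene jig [ 0.4406
[... 418 characters left out ...]
7 [191.6851 278.4703]
scene bracket_toe [0.4497 0.0526 0.0127] 0.82 [303.9835 253.3529]
scene bracket_toe [ 0.3933 -0.4646  0.0114] 0.47 [434.7418 234.9293]
scene spare_heel [0.4359 0.3305 0.0381] 0.84 [231.4133 266.4743]
scene spare_heel [ 0.4344 -0.1478  0.0192] 0.71 [355.3651 243.6145]
scene egg_timer [ 0.5848  0.2588 -0.0029] 0.74 [243.6764 245.5684]
scene espresso_cup [ 0.5824  0.2603 -0.0031] 0.51 [243.4275 246.0689]
scene tea_box [ 0.4277 -0.6035  0.0018] 0.95 [461.5973 224.6473]
scene screwdriver_grip [ 0.3945 -0.4661  0.0114] 0.42 [434.9508 234.6666]
[0.1454 0.6078 0.4047] [[-0.9726  0.2327  0.    ]
 [ 0.2327  0.9726 -0.0001]
 [-0.     -0.     -1.    ]] 1.2 [-0.4772  0.458   0.3492]
```

View pics/top.png

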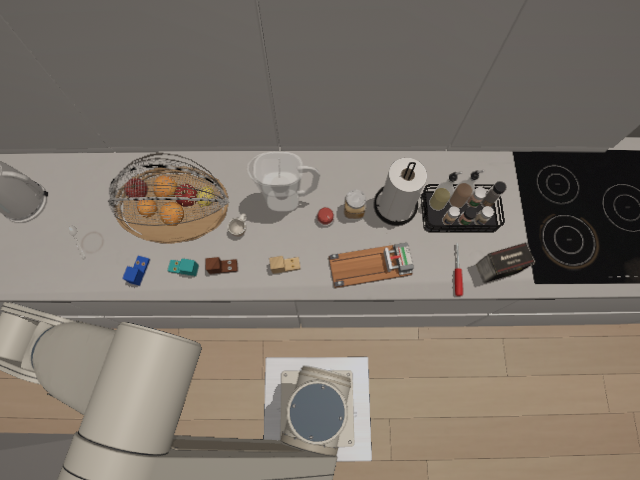

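View pics/scene.png

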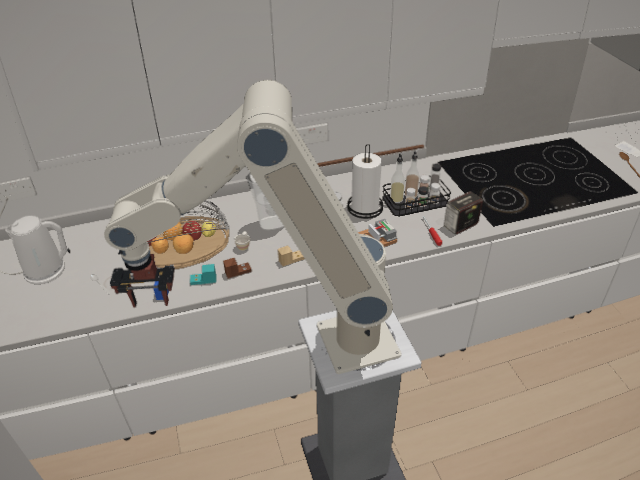

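The pale bracket is at about (277,260) in the top view with its toe to the right (-y). The dark spare is at (212,266), and the jig is at (370,265) with the stop on its right. I'll move above the bracket while turning the gripper.

```bash
cat >> h.py <<'E'
from scipy.spatial.transform import Rotation as Ro
def rows(target,head,n,o=None):
    """tool y heading (deg) target; straight-down tool; prints n rows"""
    o=o or robot.get_obs();R=np.array(o['eef_rot']);p=np.array(o['ee_pos'])
    h=np.radians(head);y=np.array([np.cos(h),np.sin(h),0]);z=np.array([0,0,-1.])
    Rt=np.c_[np.cross(y,z),y,z]; d=(np.array(target)-p)/n
    w=Ro.from_matrix(R.T@Rt).as_rotvec()/n
    print('from',p.round(4),'heading',np.degrees(np.arctan2(R[1,1],R[0,1])).round(1),'t',round(o['time'],2))
    for i in range(n):
        print(*(R.T@d).round(4),*np.degrees(w).round(2)); R=R@Ro.from_rotvec(w).as_matrix()
E
python3 -c "
from h import *
rows([.44,.12,.40],2,10)"
```

```text
from [0.1454 0.6078 0.4047] heading 76.5 t 1.2
-0.04 -0.0406 0.0005 -0.0 0.0 7.45
-0.0449 -0.0351 0.0005 -0.0 0.0 7.45
-0.0491 -0.0289 0.0005 -0.0 0.0 7.45
-0.0524 -0.0223 0.0005 -0.0 0.0 7.45
-0.0549 -0.0153 0.0005 -0.0 0.0 7.45
-0.0564 -0.0081 0.0005 -0.0 0.0 7.45
-0.057 -0.0007 0.0005 -0.0 0.0 7.45
-0.0566 0.0067 0.0005 -0.0 0.0 7.45
-0.0552 0.014 0.0005 -0.0 0.0 7.45
-0.053 0.021 0.0005 -0.0 0.0 7.45
```

Call:
servo_tool:
  series: "0 -0.04 -0.041 0 0 0 7.5; 0 -0.045 -0.035 0 0 0 7.5; 0 -0.049 -0.029 0 0 0 7.5; 0 -0.052 -0.022 0 0 0 7.5; 0 -0.055 -0.015 0 0 0 7.5"
  force: 25

```text
time: 1.82
ee_pos: [0.2929, 0.3625, 0.4049]
eef_rot: [[-0.627, 0.779, 0.001], [0.779, 0.627, 0.001], [0.0, 0.001, -1.0]]
force: [0.6, 0.1, -0.1]
grip_width: 0.999
finger_force: 0.0
```

Call:
servo_tool:
  series: "0 -0.056 -0.008 0 0 0 7.5; 0 -0.057 -0.001 0 0 0 7.5; 0 -0.057 0.007 0 0 0 7.5; 0 -0.055 0.014 0 0 0 7.5; 0 -0.053 0.021 0 0 0 7.5"

```text
time: 2.45
ee_pos: [0.4389, 0.1176, 0.405]
eef_rot: [[-0.023, 1.0, 0.001], [1.0, 0.023, 0.0], [0.0, 0.001, -1.0]]
force: [1.2, -0.4, 0.3]
grip_width: 0.999
finger_force: 0.0
```

Call:
servo_tool:
  series: "0 0 0 0 0 0 0"

```text
time: 2.58
ee_pos: [0.4396, 0.1166, 0.4049]
eef_rot: [[-0.021, 1.0, 0.001], [1.0, 0.021, -0.0], [-0.0, 0.001, -1.0]]
force: [0.3, 0.4, -0.5]
grip_width: 1.0
finger_force: 0.0
```

```bash
python3 - <<'E'
from h import *
np.set_printoptions(precision=4,suppress=True)
a=robot.snapshot('wrist');save(a,'w1.png')
for n in['bracket_heel','bracket_toe','face_centre','lane']:
    for r in robot.tip_of(a,n)[:3]: print(n,np.array(r['at']),round(r['conf'],2),proj(a,r['at'])[0])
o=robot.get_obs();print(o['ee_pos'],o['eef_rot'],o['time'])
E
```

```text
bracket_heel [0.4377 0.1218 0.0369] 0.71 [322.3371 200.6452]
bracket_heel [0.5803 0.2552 0.0022] 0.43 [475.9409  58.4529]
bracket_toe [0.4524 0.0551 0.0092] 0.61 [335.4987 258.4047]
lane [ 0.4397 -0.146   0.0174] 0.87 [320.3024 418.5084]
[0.4375 0.1204 0.4046] [[-0.0293  0.9996 -0.0004]
 [ 0.9996  0.0293  0.0001]
 [ 0.0001 -0.0004 -1.    ]] 2.825
```

View pics/w1.png

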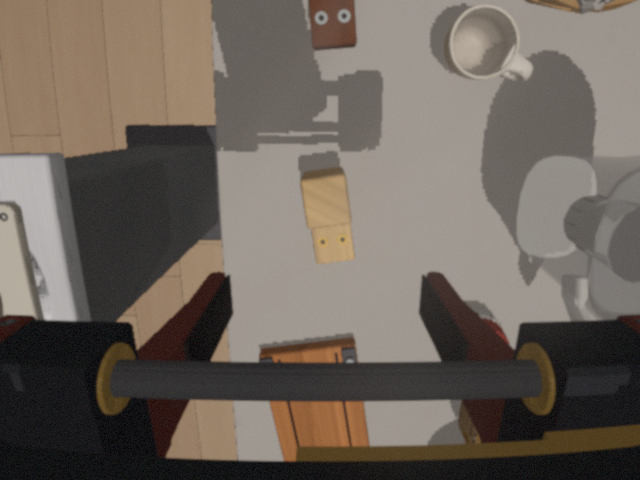

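The wrist view shows the pale bracket at (326,215): heel top corners at about (302,175), (345,168), (350,221) and (307,227), and toe end corners at (317,263) and (354,259). I'll refine its pose from these corners.

```bash
python3 - <<'E'
from h import *
np.set_printoptions(precision=4,suppress=True)
a=robot.snapshot('wrist')
h=ray(a,[(302,175),(345,168),(350,221),(307,227)],.06)
t=ray(a,[(317,263),(354,259)],.018)
print(h,h.mean(0),t,t.mean(0));d=h[:,:2].mean(0)-t[:,:2].mean(0)
print('len',np.linalg.norm(d),'yaw',np.degrees(np.arctan2(-d[0],d[1])))
for v in(h[1]-h[0],h[2]-h[3],t[1]-t[0]): print(np.linalg.norm(v),np.degrees(np.arctan2(v[1],v[0])))
for v in(h[0]-h[3],h[1]-h[2]): print(np.linalg.norm(v),np.degrees(np.arctan2(-v[0],v[1])))
p=robot.snapshot('top')
m=robot.masks_of(a,'bracket');print([(round(x['conf'],2),np.argwhere(x['region']).mean(0)[::-1]) for x in m])
rows([h.mean(0)[0],h.mean(0)[1],.198],8,5)
E
```

```text
[[0.4172 0.1521 0.06  ]
 [0.4534 0.159  0.06  ]
 [0.4598 0.1129 0.06  ]
 [0.4222 0.1064 0.06  ]] [0.4382 0.1326 0.06  ] [[0.4312 0.0569 0.018 ]
 [0.4688 0.0623 0.018 ]] [0.45   0.0596 0.018 ]
len 0.07398063910931596 yaw 9.178298741497914
0.03686767463600551 10.859518481340258
0.03814076329221861 9.855332173315881
0.03798508836523889 8.195287161054639
0.04590728764619144 6.183245576860623
0.046488858036479286 7.807241406377428
[(0.64, array([330.5205, 217.8897]))]
from [0.4377 0.1204 0.4047] heading 1.7 t 2.98
0.0024 0.0002 0.0413 -0.0 -0.0 -1.26
0.0024 0.0002 0.0413 -0.0 -0.0 -1.26
0.0024 0.0003 0.0413 -0.0 -0.0 -1.26
0.0024 0.0003 0.0413 -0.0 -0.0 -1.26
0.0024 0.0004 0.0413 -0.0 -0.0 -1.26
```

Call:
servo_tool:
  series: "0 0.0025 0 0.041 0 0 -1.4; 0 0.0025 0 0.041 0 0 -1.4; 0 0.002 0 0.041 0 0 -1.4; 0 0.002 0 0.041 0 0 -1.4; 0 0.001 0 0.042 0 0 -1.2"

```text
time: 3.6
ee_pos: [0.4374, 0.1302, 0.1976]
eef_rot: [[-0.148, 0.989, 0.001], [0.989, 0.148, 0.0], [0.0, 0.001, -1.0]]
force: [-0.7, -0.0, 0.6]
grip_width: 0.999
finger_force: 0.0
```

Call:
servo_tool:
  series: "1 0 0 0 0 0 0; 1 0 0 0 0 0 0; 1 0 0 0 0 0 0; 1 0 0 0 0 0 0"
  force: 25

```text
time: 4.1
ee_pos: [0.4379, 0.1295, 0.2001]
eef_rot: [[-0.145, 0.989, 0.003], [0.989, 0.145, 0.001], [0.0, 0.003, -1.0]]
force: [-0.6, 0.3, 0.6]
grip_width: 0.586
finger_force: 0.0
```

Call:
servo_tool:
  series: "1 0 0 0 0 0 0; 1 0 0 0 0 0 0; 1 0 0 0 0 0 0; 1 0 0 0 0 0 0"

```text
time: 4.6
ee_pos: [0.4378, 0.1294, 0.1995]
eef_rot: [[-0.145, 0.989, 0.001], [0.989, 0.145, 0.0], [0.0, 0.001, -1.0]]
force: [-1.8, -0.8, 8.5]
grip_width: 0.46
finger_force: 24.8
```

Call:
servo_tool:
  series: "1 0 0 -0.02 0 0 0; 1 0 0 -0.05 0 0 0; 1 0 0 -0.06 0 0 0; 1 0 0 -0.06 0 0 0"

```text
time: 5.1
ee_pos: [0.4369, 0.1292, 0.3904]
eef_rot: [[-0.145, 0.989, -0.001], [0.989, 0.145, -0.0], [-0.0, -0.001, -1.0]]
force: [1.3, -0.5, -1.2]
grip_width: 0.45
finger_force: 24.8
```

```bash
python3 - <<'E'
from h import *
np.set_printoptions(precision=4,suppress=True)
a=robot.snapshot('wrist');save(a,'w2.png')
for n in['bracket_heel','bracket_toe','face_centre','lane','jig']:
    for r in robot.tip_of(a,n)[:3]: print(n,np.array(r['at']),round(r['conf'],2),proj(a,r['at'])[0])
o=robot.get_obs();print(o['ee_pos'],o['eef_rot'],o['time'],o['force'])
E
```

```text
bracket_heel [0.4381 0.1259 0.2261] 0.67 [326.0879 317.4883]
bracket_toe [0.4503 0.0521 0.2   ] 0.66 [328.6148 414.489 ]
lane [ 0.4414 -0.1472  0.0171] 0.89 [295.1106 434.9228]
jig [ 0.443  -0.1764 -0.0057] 0.64 [295.0192 438.9259]
[0.4367 0.1291 0.3872] [[-0.1451  0.9894 -0.0027]
 [ 0.9894  0.1451 -0.0007]
 [-0.0003 -0.0028 -1.    ]] 5.4 [-0.266  -0.5316 -1.3167]
```

View pics/w2.png

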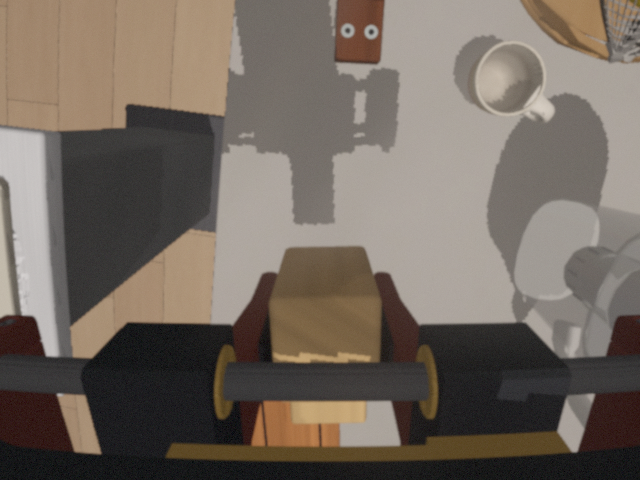

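The bracket is held square in the fingers, at (325,310). Next I'll enlarge the jig from the first top picture, which nothing blocks.

```bash
python3 -c "
import cv2
i=cv2.imread('pics/top.png')[235:295,322:422];cv2.imwrite('pics/jig.png',cv2.resize(i,None,fx=8,fy=8,interpolation=cv2.INTER_CUBIC))"
```

```text
(no output)
```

View pics/jig.png

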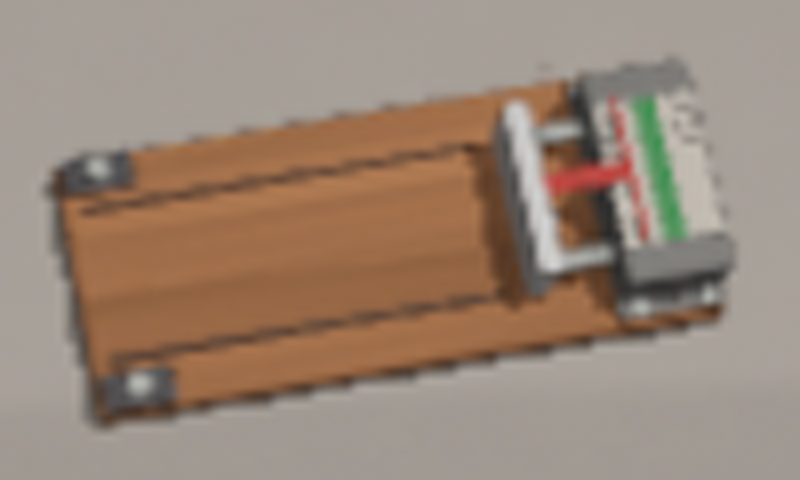

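The crop shows the lane lines running (80,213)-(478,146) and (112,358)-(500,296), the stop plate at about (530,200), and the pointer at rest left of the green. I'll fit the jig pose from these.

```bash
python3 - <<'E'
from h import *
np.set_printoptions(precision=4,suppress=True)
a=robot.snapshot('top')
c=np.array([(80,213),(478,146),(112,358),(500,296)],float)
px=(c+.5)/8-.5+[322,235]
w=ray(a,px,.018)[:,:2];print(w)
ds=[w[0]-w[1],w[2]-w[3]]
for d in ds: print('len',np.linalg.norm(d),'yaw',np.degrees(np.arctan2(-d[0],d[1])))
d=sum(ds);yaw=np.arctan2(-d[0],d[1]);y=np.array([-np.sin(yaw),np.cos(yaw)]);x=np.array([np.cos(yaw),np.sin(yaw)])
print('width',(w[0]-w[2])@x)
m=w.mean(0); org=m-y*.040; print('org',org,'yaw',np.degrees(yaw))
lane=org+y*.030; print('lane',lane,'face',org-y*.05)
# network comparison
for n,yy in(('lane',.03),('face_centre',-.05),('jig',0)):
  for r in robot.tip_of(a,n)[:1]: print(n,r['at'],r['conf'])
rows([lane[0],lane[1],.30],np.degrees(yaw),6)
E
```

```text
[[ 0.4529 -0.0517]
 [ 0.4807 -0.2168]
 [ 0.3917 -0.0637]
 [ 0.4166 -0.2225]]
len 0.16742206490484896 yaw 9.559455637647313
len 0.16075341999677545 yaw 8.900375258693073
width 0.06237329308861884
org [ 0.4419 -0.1781] yaw 9.236611898180541
lane [ 0.4371 -0.1485] face [ 0.4499 -0.2275]
lane [0.4368, -0.1451, 0.0192] 0.57
face_centre [0.4508, -0.2234, 0.0294] 0.73
from [0.4371 0.1293 0.3871] heading 8.3 t 5.6
-0.0458 -0.0067 0.0146 -0.03 0.0 -0.15
-0.0458 -0.0068 0.0146 -0.03 0.0 -0.15
-0.0458 -0.0069 0.0145 -0.03 0.0 -0.15
-0.0458 -0.0071 0.0145 -0.03 0.0 -0.15
-0.0457 -0.0072 0.0145 -0.03 0.0 -0.15
-0.0457 -0.0073 0.0145 -0.03 0.0 -0.15
```

Call:
servo_tool:
  series: "1 -0.052 -0.008 0.015 0 0 -0.2; 1 -0.053 -0.008 0.02 0 0 -0.2; 1 -0.053 -0.008 0.025 0 0 -0.2; 1 -0.053 -0.008 0.03 0 0 -0.2; 1 -0.052 -0.008 0.03 0 0 -0.1"

```text
time: 6.22
ee_pos: [0.4376, -0.1384, 0.2671]
eef_rot: [[-0.161, 0.987, -0.001], [0.987, 0.161, 0.0], [0.0, -0.001, -1.0]]
force: [1.3, 0.1, -1.6]
grip_width: 0.456
finger_force: 24.8
```

Call:
servo_tool:
  series: "1 0 0 0.015 0 0 0; 1 0 0 0.015 0 0 0; 1 0 0 0 0 0 0"

```text
time: 6.6
ee_pos: [0.4375, -0.1355, 0.2376]
eef_rot: [[-0.162, 0.987, -0.003], [0.987, 0.162, 0.001], [0.001, -0.002, -1.0]]
force: [-0.3, 0.2, -0.8]
grip_width: 0.457
finger_force: 24.8
```

```bash
python3 - <<'E'
from h import *
np.set_printoptions(precision=4,suppress=True)
o=robot.get_obs();print(o['ee_pos'],o['eef_rot'],o['time'],o['force'])
a=robot.snapshot('wrist');s=robot.snapshot('top')
im=np.vstack([cv2.resize(a['color'],(400,300)),]);j=cv2.resize(s['color'][225:300,312:432],(640,400))
k=np.zeros((600,800,3),np.uint8);k[:300,:400]=im;k[200:,160:]=np.where(1,j,0) if 0 else k[200:,160:]
k[300:,:480]=cv2.resize(s['color'][225:300,312:432],(480,300));b=robot.snapshot('scene')
k[:300,400:]=cv2.resize(b['color'][200:275,330:430],(400,300))
save({'color':k},'c1.png')
for p in(s,b,a):
 for n in['bracket_heel','bracket_toe']:
    for r in robot.tip_of(p,n)[:3]: print(n,np.array(r['at']),round(r['conf'],2))
E
```

```text
[ 0.4375 -0.1355  0.2376] [[-0.1622  0.9867 -0.0026]
 [ 0.9868  0.1622  0.001 ]
 [ 0.0014 -0.0024 -1.    ]] 6.6 [-0.3281  0.2475 -0.7514]
bracket_heel [0.403  0.5866 0.0345] 0.97
bracket_heel [0.434  0.4088 0.0362] 0.75
bracket_toe [0.4727 0.5708 0.0091] 0.71
bracket_toe [0.4462 0.4822 0.0112] 0.62
bracket_heel [0.432  0.4157 0.0354] 0.75
bracket_heel [0.4022 0.5854 0.0355] 0.7
bracket_heel [ 0.4399 -0.1421  0.0737] 0.55
bracket_toe [0.4746 0.5661 0.0079] 0.65
bracket_toe [0.4421 0.4811 0.0121] 0.64
bracket_toe [ 0.4516 -0.2112  0.0516] 0.63
bracket_heel [ 0.4367 -0.1384  0.0751] 0.57
bracket_toe [ 0.4513 -0.2106  0.0512] 0.84
```

View pics/c1.png

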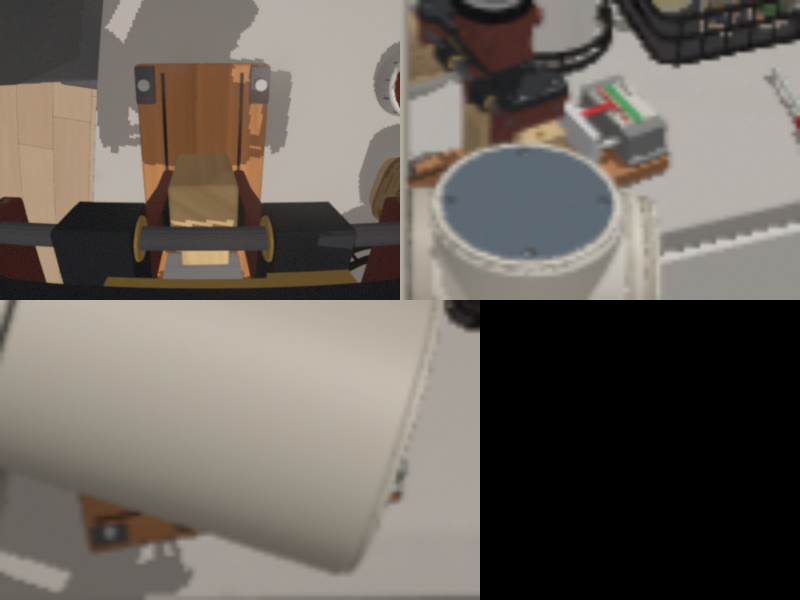

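In the lower-left wrist view (400-px scale) the bracket sits mid-lane, between the lines at x≈165 and 240. Its toe, at (205,258), is still short of the grey plate. I'll lower it gently until it touches the board.

Call:
servo_tool:
  series: "1 0 -0.001 0.008 0 0 0; 1 0 -0.001 0.007 0 0 0; 1 0 0 0 0 0 0; 1 0 0 0 0 0 0"

```text
time: 7.55
ee_pos: [0.4359, -0.137, 0.2235]
eef_rot: [[-0.161, 0.987, -0.0], [0.987, 0.161, 0.0], [0.0, -0.0, -1.0]]
force: [-0.7, 0.8, -0.8]
grip_width: 0.458
finger_force: 24.8
```

Call:
servo_tool:
  series: "1 0 0 0.002 0 0 0; 1 0 0 0.001 0 0 0; 1 0 0 0 0 0 0"

```text
time: 7.92
ee_pos: [0.4359, -0.137, 0.2206]
eef_rot: [[-0.161, 0.987, -0.0], [0.987, 0.161, 0.0], [0.0, -0.0, -1.0]]
force: [-0.9, -0.9, -1.5]
grip_width: 0.456
finger_force: 24.8
```

Call:
servo_tool:
  series: "1 0 0 0.001 0 0 0; 1 0 0 0.0005 0 0 0; 1 0 0 0 0 0 0"

```text
time: 8.3
ee_pos: [0.4359, -0.137, 0.2191]
eef_rot: [[-0.161, 0.987, -0.0], [0.987, 0.161, 0.0], [0.0, -0.0, -1.0]]
force: [0.1, -0.1, -1.8]
grip_width: 0.457
finger_force: 24.8
```

Call:
servo_tool:
  series: "1 0 0 0.001 0 0 0; 1 0 0 0 0 0 0; 1 0 0 0 0 0 0"

```text
time: 8.68
ee_pos: [0.4359, -0.137, 0.2182]
eef_rot: [[-0.161, 0.987, -0.0], [0.987, 0.161, 0.0], [0.0, -0.0, -1.0]]
force: [-0.2, -0.5, -1.3]
grip_width: 0.457
finger_force: 24.8
```

Call:
servo_tool:
  series: "1 0 0 0.001 0 0 0; 1 0 0 0 0 0 0; 1 0 0 0 0 0 0"

```text
time: 9.05
ee_pos: [0.436, -0.137, 0.2175]
eef_rot: [[-0.161, 0.987, 0.0], [0.987, 0.161, -0.0], [-0.0, 0.0, -1.0]]
force: [-1.2, 0.4, 4.4]
grip_width: 0.454
finger_force: 24.8
```

It touches the board (4.4 N). Next I'll advance towards the stop.

Call:
servo_tool:
  series: "1 -0.004 -0.001 0 0 0 0; 1 -0.004 -0.001 0 0 0 0; 1 0 0 0 0 0 0; 1 0 0 0 0 0 0"

```text
time: 9.55
ee_pos: [0.4355, -0.1455, 0.2174]
eef_rot: [[-0.161, 0.987, 0.001], [0.987, 0.161, -0.0], [-0.001, 0.001, -1.0]]
force: [-1.1, -1.1, 5.3]
grip_width: 0.459
finger_force: 24.8
```

Call:
servo_tool:
  series: "1 -0.003 0 0 0 0 0; 1 -0.003 0 0 0 0 0; 1 0 0 0 0 0 0; 1 0 0 0 0 0 0"

```text
time: 10.05
ee_pos: [0.4364, -0.1513, 0.2174]
eef_rot: [[-0.161, 0.987, 0.001], [0.987, 0.161, -0.0], [-0.0, 0.001, -1.0]]
force: [-1.0, -0.0, 6.3]
grip_width: 0.461
finger_force: 24.8
```

Call:
servo_tool:
  series: "1 -0.003 0 0 0 0 0; 1 -0.003 0 0 0 0 0; 1 0 0 0 0 0 0; 1 0 0 0 0 0 0"

```text
time: 10.55
ee_pos: [0.4372, -0.1569, 0.2174]
eef_rot: [[-0.16, 0.987, 0.0], [0.987, 0.16, 0.0], [0.0, 0.0, -1.0]]
force: [-1.1, 4.0, 7.3]
grip_width: 0.457
finger_force: 24.8
```

Call:
servo_tool:
  series: "1 -0.002 0 0 0 0 0; 1 -0.002 0 0 0 0 0; 1 0 0 0 0 0 0; 1 0 0 0 0 0 0"

```text
time: 11.05
ee_pos: [0.4378, -0.1604, 0.2174]
eef_rot: [[-0.16, 0.987, -0.0], [0.987, 0.16, 0.001], [0.001, -0.0, -1.0]]
force: [-0.3, 8.7, 8.1]
grip_width: 0.458
finger_force: 24.8
```

Call:
servo_tool:
  series: "1 -0.002 0 0 0 0 0; 1 -0.002 0 0 0 0 0; 1 0 0 0 0 0 0; 1 0 0 0 0 0 0"

```text
time: 11.55
ee_pos: [0.4384, -0.164, 0.2174]
eef_rot: [[-0.16, 0.987, -0.001], [0.987, 0.16, 0.002], [0.002, -0.0, -1.0]]
force: [1.1, 12.5, 8.4]
grip_width: 0.451
finger_force: 24.9
```

```bash
python3 - <<'E'
from h import *
np.set_printoptions(precision=4,suppress=True)
o=robot.get_obs();print(o['ee_pos'],o['time'],o['force'])
b=robot.snapshot('scene');w=robot.snapshot('wrist')
k=np.zeros((600,720,3),np.uint8)
k[:300]=cv2.resize(b['color'][212:247,354:438],(720,300),interpolation=cv2.INTER_CUBIC)
k[300:,:400]=cv2.resize(w['color'],(400,300))
save({'color':k},'c2.png')
for p in(b,w):
 for n in['bracket_heel','bracket_toe','face_centre']:
    for r in robot.tip_of(p,n)[:3]:
      if r['at'][1]<0: print(n,np.array(r['at']),round(r['conf'],2),(np.array(r['at'])[:2]-[.4419,-.1765])@np.array([[.987,-.1605],[.1605,.987]]))
E
```

```text
[ 0.4384 -0.164   0.2174] 11.55 [ 1.0715 12.4531  8.3937]
bracket_heel [ 0.4517 -0.242   0.0284] 0.64 [-0.0008 -0.0662]
face_centre [ 0.4542 -0.2386  0.0285] 0.49 [ 0.0022 -0.0633]
bracket_heel [ 0.439  -0.167   0.0561] 0.67 [-0.0013  0.0098]
bracket_toe [ 0.4544 -0.2372  0.0283] 0.58 [ 0.0026 -0.0619]
```

View pics/c2.png

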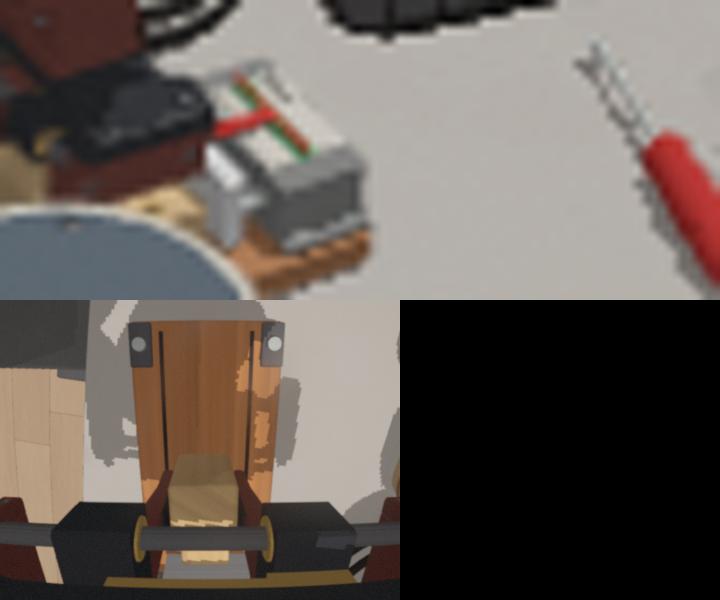

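The red bar lies inside the green strip at (275,115) in the crop. I'll zoom in to check the margin on each side.

```bash
python3 - <<'E'
from h import *
b=robot.snapshot('scene');o=robot.get_obs();print(o['ee_pos'],o['force'],o['time'])
save({'color':cv2.resize(b['color'][218:233,376:396],(800,600),interpolation=cv2.INTER_NEAREST)},'z.png')
E
```

```text
[ 0.43838138 -0.16397338  0.21746769] [ 0.37232729 11.63147969  8.36029808] 12.0
```

View pics/z.png

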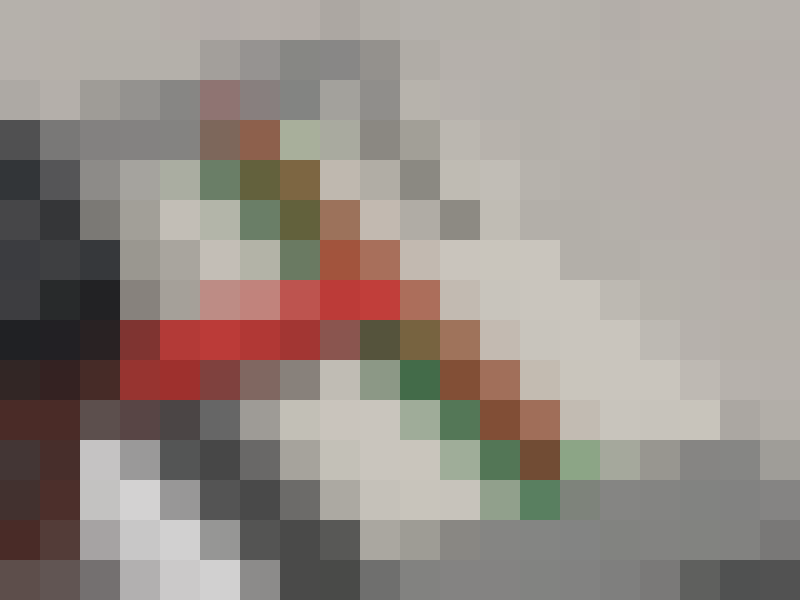

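```bash
python3 - <<'E'
from h import *
np.set_printoptions(precision=4,suppress=True)
b=robot.snapshot('scene');t=robot.snapshot('top')
org=np.array([.4419,-.1765]);A=np.array([[.987,-.1605],[.1605,.987]])
j=lambda w:(w[:,:2]-org)@A
for nm,p in(('scene',b),('top',t)): print(nm,'cam',-np.array(p['R']).T@np.array(p['t']))
P=[(385,227),(386,227),(387,227),(388,227),(389,227)]
print('row227 z.052',j(ray(b,P,.052))*1e3); print('z.056',j(ray(b,P,.056))*1e3)
c=np.array([(628,165),(640,165),(657,165),(672,165)],float);px=(c+.5)/8-.5+[322,235]
print('top',j(ray(t,px,.052))*1e3)
E
```

```text
scene cam [-1.1209  0.4558  1.4463]
top cam [ 0.0315 -0.001   1.4444]
row227 z.052 [[  -2.9783 -100.956 ]
 [  -4.7787 -104.3851]
 [  -6.5791 -107.8145]
 [  -8.3797 -111.2442]
 [ -10.1803 -114.6742]]
z.056 [[  -7.104   -98.1564]
 [  -8.8992 -101.5757]
 [ -10.6944 -104.9952]
 [ -12.4898 -108.4151]
 [ -14.2853 -111.8353]]
top [[   4.1458  -97.3371]
 [   3.3344 -102.13  ]
 [   2.1845 -108.9217]
 [   1.1695 -114.9161]]
```

Allowing for parallax, the travel is about 10.5 mm. I'll add about 1.5 mm to centre it, then hold.

Call:
servo_tool:
  series: "1 -0.001 0 0 0 0 0; 1 -0.0005 0 0 0 0 0; 1 0 0 0 0 0 0; 1 0 0 0 0 0 0; 1 0 0 0 0 0 0"

```text
time: 12.72
ee_pos: [0.4386, -0.1652, 0.2175]
eef_rot: [[-0.16, 0.987, -0.0], [0.987, 0.16, 0.002], [0.002, -0.0, -1.0]]
force: [1.1, 15.5, 9.8]
grip_width: 0.457
finger_force: 24.9
```

Call:
servo_tool:
  series: "1 0 0 0 0 0 0; 1 0 0 0 0 0 0; 1 0 0 0 0 0 0; 1 0 0 0 0 0 0; 1 0 0 0 0 0 0"

```text
time: 13.35
ee_pos: [0.4386, -0.1652, 0.2175]
eef_rot: [[-0.16, 0.987, -0.0], [0.987, 0.16, 0.002], [0.002, -0.0, -1.0]]
force: [1.7, 15.2, 9.0]
grip_width: 0.46
finger_force: 24.9
```

Call:
servo_tool:
  series: "1 0 0 0 0 0 0; 1 0 0 0 0 0 0; 1 0 0 0 0 0 0; 1 0 0 0 0 0 0; 1 0 0 0 0 0 0"

```text
time: 13.98
ee_pos: [0.4386, -0.1652, 0.2175]
eef_rot: [[-0.16, 0.987, -0.0], [0.987, 0.16, 0.002], [0.002, -0.0, -1.0]]
force: [1.0, 14.3, 11.1]
grip_width: 0.455
finger_force: 24.9
```

Call:
servo_tool:
  series: "1 0 0 0 0 0 0; 1 0 0 0 0 0 0; 1 0 0 0 0 0 0; 1 0 0 0 0 0 0; 1 0 0 0 0 0 0"

```text
time: 14.6
ee_pos: [0.4386, -0.1652, 0.2175]
eef_rot: [[-0.16, 0.987, -0.001], [0.987, 0.16, 0.002], [0.002, -0.0, -1.0]]
force: [1.5, 14.4, 10.1]
grip_width: 0.457
finger_force: 24.9
```

Call:
servo_tool:
  series: "1 0 0 0 0 0 0; 1 0 0 0 0 0 0; 1 0 0 0 0 0 0; 1 0 0 0 0 0 0; 1 0 0 0 0 0 0"

```text
time: 15.22
ee_pos: [0.4386, -0.1652, 0.2175]
eef_rot: [[-0.16, 0.987, -0.0], [0.987, 0.16, 0.002], [0.002, -0.0, -1.0]]
force: [0.7, 14.6, 10.4]
grip_width: 0.456
finger_force: 24.9
```

```bash
python3 - <<'E'
from h import *
b=robot.snapshot('scene');w=robot.snapshot('wrist');o=robot.get_obs();print(o['ee_pos'],o['force'],o['time'])
k=np.zeros((600,800,3),np.uint8)
k[:300,:400]=cv2.resize(b['color'][218:233,376:396],(400,300),interpolation=cv2.INTER_NEAREST)
k[:300,400:]=cv2.resize(b['color'][205:250,340:400],(400,300))
k[300:]=w['color'][180:,:][:, :][0:300,:].repeat(1,0)[:, :640].copy() if 0 else cv2.resize(w['color'][240:480],(800,300))
save({'color':k},'c3.png')
E
```

```text
[ 0.43864703 -0.16519336  0.21747058] [ 1.51727923 15.88372919 10.32502949] 15.325
```

View pics/c3.png

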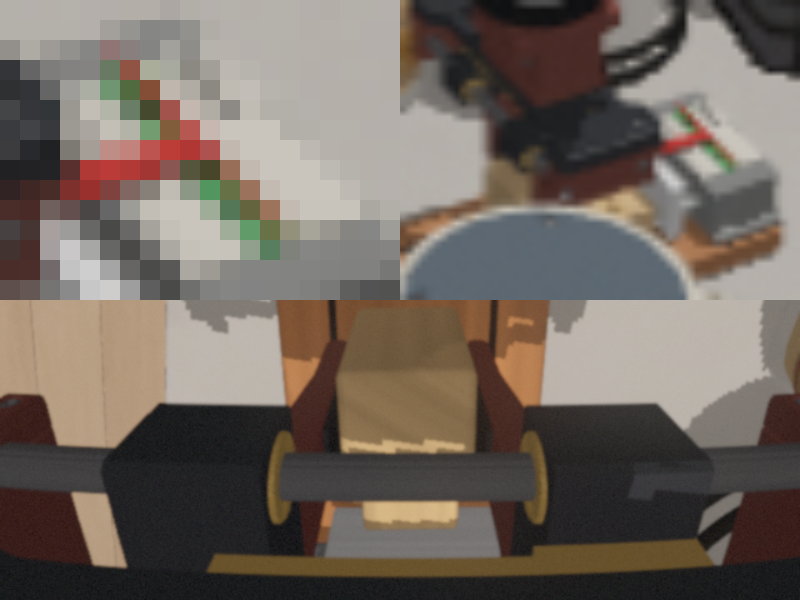

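The red bar stays inside the green after allowing for parallax. The arm has held still for 2.5 s, and it moved at most about 14 mm after first touching the stop, so travel is roughly 11 to 14 mm. Handing in.

```bash
python3 -c "
from workcell import robot
print(robot.hand_in())"
```

```text
the job is handed in; nothing more can be done
None
```

I handed the job in with the pale bracket flat mid-lane, still gripped and pressed on the stop with the pointer in the green zone (travel about 11–14 mm, estimated from images and arm position), after a 2.5 s steady hold; the hand-in reported no verdict.

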